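# Close a sample tube in its rack and hold its label up to the scanner

## Task

The orange-capped tube in the blue rack still has its cap loose: screw the cap clockwise fully home while the tube stands locked in the rack, then lift that tube out by its cap and hold it up to the barcode scanner to be read: cap uppermost, leaning so that its label faces the scanner's red window squarely, about 8 cm straight out in front of the window. Finish while still holding it there in the air, motionless, touching neither rack nor scanner; leave the other two tubes standing in the rack and do not bump the scanner out of aim.

Things in the scene. Friction and masses are not known exactly. Their poses are not given: they have to be found in the camera images.
- rack: blue plastic tube rack, fixed, 80 (x) x 196 (y) x 58 mm high, origin at the centre of its underside. Tubes stand in its row at x = -18 mm, in the cells at y = -72, 0 and +72 mm, in any order; the other 17 mm square cells are empty. Cell floors are 6 mm up and bear a cross rib 5 mm high that enters a tube's slotted foot, so that a seated tube cannot turn more than about 0.2 rad
- orange_tube: tube to handle: clear, 16 mm diameter, 98 mm tall with its orange cap closed, about 40 g; origin at the centre of its foot's underside, z along it to the cap. The ribbed cap, 20 mm diameter, spans 80 to 98 mm above the foot when closed. A white label with black code bars is on its +x side, 25 to 65 mm above the foot; seated in the rack, the label looks to the rack's -y side
- orange_label (a point): middle of the label's surface, 8.3 mm out from the orange tube's axis, 45 mm above its foot; x points straight out of the label, z along the tube to the cap
- orange_cap (a joint): the orange cap's turn, rad: 0 = fully home at its stop, positive = unscrewed (counter-clockwise from above); starts 0.7 to 1.2 open. The cap cannot come off; it climbs 1.2 mm a radian, turns stiffly (about 0.04 N m) and stays where it is left
- white_tube: the same kind of tube with a closed white cap, standing in the rack; same size and origin. To be left alone
- green_tube: the same kind of tube with a closed green cap, standing in the rack; same size and origin. To be left alone
- scanner_stand: black barcode scanner on a gooseneck stand, 275 mm tall; its round foot (126 mm) is fixed to the table; origin near the middle of the foot's underside. Its head looks to its own -x side, towards the robot, and downwards
- scan_window (a point): middle of the scanner's red reading window, on the front of its head about 0.2 m above the table; x points straight out of the window along the beam, y level, z up across the window. The head is 70 mm wide. Its cradle is held by friction at a tilt that differs from run to run (beam 0.54 to 0.74 rad below level) and gives way if pushed

How it is judged:
By the outcome, as a careful person would: the job done as asked, in the order asked, and still so for the second after the job is handed in, while the arm keeps its last pose, push and grip.
It also fails if it takes over 50 s, if anything falls off the work surface, if the arm or the gripper's body presses on something with over 40 N, if the wrist force passes 120 N, or if a joint passes its speed limit or range.

## Robot

A 6-joint arm with a two-finger parallel gripper is mounted at the origin on a cart in front of the work surface, level with it; the furniture and walls round the work are solid. World frame = base frame: x ahead of the robot, y to its left, z up, the work surface at z = 0. Lengths are in m, angles in rad, forces in N, time in s.
With the tool pointing down it reaches from about 0.275 to 0.725 m from the base axis. Payload 15.9 kg.
Tool frame: the origin (TCP) lies where the fingers leave the gripper's body, on its centre line; the fingertips stand 73 mm ahead of it and the grasp point (between the pads) lies 54 mm ahead of it (nose_length is the distance from the TCP to the fingertips, in m); z points along the fingers, y is the line along which they close (so a half turn about z gives the same grasp; the last joint's range is limited). The gripper opens to 85 mm and grips with 20 to 120 N. Pads are 22 mm wide; open, the fingers measure 114 mm over their backs; the gripper's body (76 mm by 85 mm) begins 54 mm behind the grasp point. The pads swing forward as they close: fully open they stand 13 mm farther back than shut.
Start: joints at [-1.192, 0.213, -0.034, 1.323, 0, 1.571], TCP at [0.185, -0.465, 0.304] pointing down, gripper open.
Joint ranges: [-2.98, 2.98], [-0.74, 1.72], [-1.14, 1.35], [-2.1, 2.04], [-1.57, 1.44], [-3.14, 3.14]. Speed limits (rad/s): [1.89, 1.89, 2.39, 2.57, 3.14, 3.14].

## Interface

Orientations are given as a 3x3 rotation matrix whose columns are the frame's x, y, z axes.
In Python, from rig import * gives the robot as it stands.
- The arm moves only by the tool apply_moves, never from a script. Its argument "rows" is a list of rows, each a list of 7 numbers: the finger opening in mm, from 0 to 85.4, then the shift along the world's x, y, z in units of 50 mm (1.0 is 50 mm), then the turn, a rotation vector about the world's x, y, z in units of 0.15 rad (1.0 is 0.15 rad). A call has 1 to 12 rows; each row shifts and turns the commanded pose from where the row before left it; what a row does not reach is not made up. A row lasts 1/8 s, in which the tool goes at most 62.5 mm and 10.7 degrees, less where a joint would pass 70% of its speed; a pose out of reach is approached as far as the arm can. A call with a number of a shift or a turn outside -1 to 1 is refused whole. A call with a gripper value outside its range is refused whole. The fingers move at their own pace and stop on an object; "force" is the grip in N (left out, the last holds). Time passes only in rows, so rows that do not move let the fingers close. It gives the time, the measured TCP pose, the force, the opening and the grip force at its end, in the units of the state.
- read_state(): the state, without advancing time (a new reading comes with each control period).
- snapshot(name): name is "scene" or "top"; returns a dict with "frame" (400x640x3 uint8, blue, green, red), "mtx" (3x3 intrinsics, pixels), "R" (3x3) and "t" (3): a world point X has camera coordinates R X + t. Camera axes: x right, y down, z forward; pixel columns grow to the right and rows downward; lengths in m; the calibration is good to about 2 mm. A picture is of the moment at which its call begins. There is no depth.
- close_job(): hands the job in; it is judged then, once.
The state is a dict: "t": time; "joints": joint angles; "dq": joint speeds; "effort": joint torques, N m; "ee_pos": TCP position; "ee_rot": TCP orientation; "wrist_force": force on the tool from outside, world axes, zero at the start; "moment": the same for the moment, N m; "grip_width": opening from 0.0 (shut) to 1.0 (fully open); "grip_force": force on a finger pad.
Only numpy, scipy, OpenCV 4.12 (cv2) and the standard library are available. Lean on these libraries where they do the work, as an engineer would, in place of code of your own. Each camera call takes 0.05 s, during which the arm holds its last target. There are 200 camera calls.

## Working session

There is one attempt and no reset: what is moved stays moved. The work goes in short steps, Python scripts to look and compute and a tool call to move; the robot and the scene stay as the last step left them, time stands still between calls to the robot, and variables do not carry over. Pictures are saved under pics/ and viewed, at most 10 in all, crops included, and the job is handed in when it is done.

Besides the shell and the picture viewer there is one more tool, called after "Emit:" as name(argument=value, ...) on one line, values as JSON. apply_moves: Moves the arm, as the interface text tells. Its arguments: {"type":"object","properties":{"rows":{"type":"array","items":{"type":"array","items":{"type":"number"}}},"force":{"type":"number"}},"required":["rows"]}

```bash
mkdir -p pics
python3 - <<'E'
from rig import *
import cv2,pickle
for n in("scene","top"):
    s=snapshot(n); pickle.dump(s,open(n+".pkl","wb")); cv2.imwrite(f"pics/{n}0.png",s["frame"])
    print(n,s["mtx"],s["R"],s["t"],-s["R"].T@s["t"])
print(read_state())
E
```

```text
scene [[487.79866581   0.         318.61614023]
 [  0.         487.79866581 198.53124438]
 [  0.           0.           1.        ]] [[-0.69304038 -0.72086337  0.0071439 ]
 [-0.50126315  0.47474668 -0.72342991]
 [ 0.51810258 -0.50494711 -0.69036087]] [0.34332494 0.47121706 0.6840731 ] [0.11972176 0.36920238 0.81069714]
top [[485.96264539   0.         319.55338555]
 [  0.         485.96264539 197.56956168]
 [  0.           0.           1.        ]] [[ 0.00196634 -0.99999699 -0.00146578]
 [-0.98384322 -0.00167217 -0.17902435]
 [ 0.17902136  0.00179412 -0.98384355]] [-0.11868644  0.60582061  1.20098653] [ 0.38126364 -0.11982777  1.28986552]
{'t': 0.1, 'joints': array([-1.19198161e+00,  2.13321012e-01, -3.49666815e-02,  1.32350696e+00,
       -2.67014898e-05,  1.57085998e+00]), 'dq': array([-0.00068198, -0.00189497,  0.00191569,  0.00068453, -0.00013609,
        0.00033607]), 'effort': array([-1.42489494e-03, -6.87248111e+01,  4.87804556e+01,  1.22986635e-02,
       -8.48436457e-05, -4.53560602e-06]), 'ee_pos': array([ 0.18481987, -0.46434358,  0.30347036]), 'ee_rot': array([[ 9.29127157e-01,  3.69760152e-01, -3.94010867e-04],
       [ 3.69760361e-01, -9.29126705e-01,  9.17678633e-04],
       [-2.67650277e-05, -9.98329740e-04, -9.99999501e-01]]), 'wrist_force': array([-0.50954999, -1.40127786,  0.13044757]), 'moment': array([ 0.04310195,  0.00940216, -0.00455274]), 'grip_force': 0.0, 'grip_width': 0.9971001836417672}
```

View pics/scene0.png

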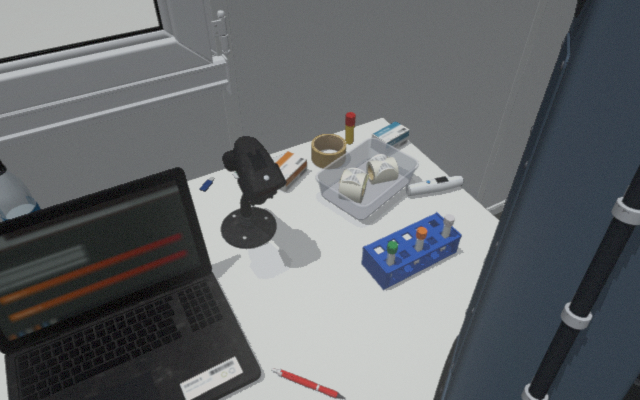

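View pics/top0.png

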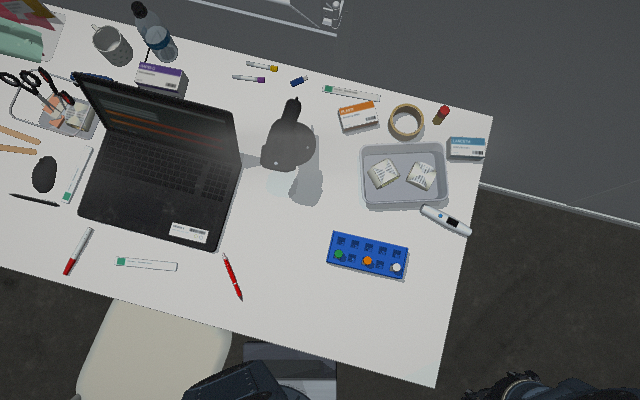

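The scene view shows the rack with green cap (393,247), orange (422,234) and white (449,222), and the scanner head near (255,170). In the top view the orange cap is at (368,261) and the scanner head at (288,145). Next I'll enlarge the crops.

Run:
```python
import cv2,pickle,numpy as np
S=pickle.load(open("scene.pkl","rb"))["frame"];T=pickle.load(open("top.pkl","rb"))["frame"]
def crop(I,x,y,w,h,f): 
    o=cv2.resize(I[y:y+h,x:x+w],None,fx=f,fy=f,interpolation=cv2.INTER_CUBIC)
    for k in range(0,w,10): cv2.putText(o,str(x+k),(k*f,8),0,.3,(0,255,255),1); cv2.line(o,(k*f,10),(k*f,14),(0,255,255),1)
    for k in range(0,h,10): cv2.putText(o,str(y+k),(0,k*f+4),0,.3,(0,255,255),1)
    return o
a=crop(S,210,130,80,60,5);b=crop(T,250,90,80,60,5)
c=crop(S,355,205,110,80,5)[:,:]
d=crop(T,320,225,100,60,5)
cv2.imwrite("pics/c1.png",np.hstack([a,b]))
e=np.zeros((600,800,3),np.uint8); e[:300,:400]=cv2.resize(d,(400,300))[:300] if 0 else 0
c=crop(S,355,205,110,80,4);d=crop(T,320,225,90,60,4)
e[:320,:440]=c; e[330:570,:360]=d
cv2.imwrite("pics/c2.png",e[:, :450])
```

```text
(no output)
```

View pics/c1.png

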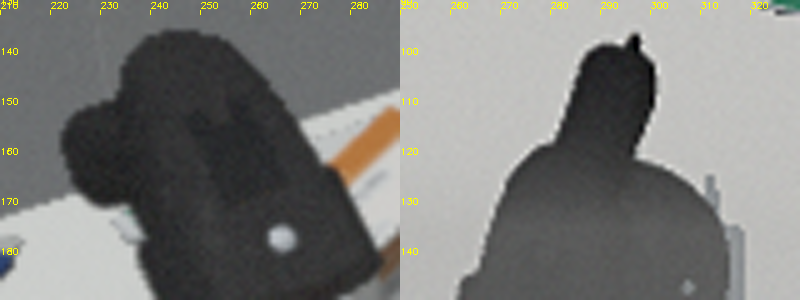

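View pics/c2.png

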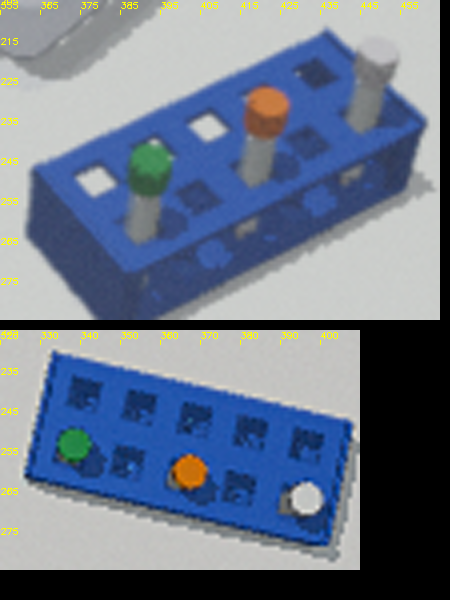

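The crops show the rack corners in top view at about (333,230.5), (408,248), (402,279) and (326.7,262). The orange cap in that view is near (367.5,260.5). The scanner is too dark to read, so I'll stretch its contrast and compute the rack pose.

```bash
cat > h.py <<'E'
import cv2,pickle,numpy as np
from scipy.optimize import least_squares
C={n:pickle.load(open(n+".pkl","rb")) for n in("scene","top")}
def onz(n,uv,z):
    c=C[n]; o=-c["R"].T@c["t"]; d=c["R"].T@np.linalg.solve(c["mtx"],[*uv,1]); return o+d*(z-o[2])/d[2]
def proj(n,X):
    c=C[n]; p=(c["R"]@np.atleast_2d(X).T).T+c["t"]; p=p@c["mtx"].T; return p[:,:2]/p[:,2:]
def tri(a,b): # scene px, top px
    f=lambda X:np.r_[proj("scene",X)[0]-a,proj("top",X)[0]-b]
    r=least_squares(f,[.5,0,.2]); return r.x,r.fun
def crop(I,x,y,w,h,f): 
    o=cv2.resize(I[y:y+h,x:x+w],None,fx=f,fy=f,interpolation=cv2.INTER_CUBIC)
    for k in range(0,w,10): cv2.putText(o,str(x+k),(k*f,8),0,.3,(0,255,255),1); cv2.line(o,(k*f,10),(k*f,14),(0,255,255),1)
    for k in range(0,h,10): cv2.putText(o,str(y+k),(0,k*f+4),0,.3,(0,255,255),1)
    return o
E
python3 - <<'E'
from h import *
k=[(333,230.5),(408,248),(402,278.7),(326.7,262)]
P=np.array([onz("top",p,.058) for p in k]);print(P.round(4),P.mean(0))
loc=np.array([[40,98],[40,-98],[-40,-98],[-40,98]])/1e3
def f(v):
    c,s=np.cos(v[2]),np.sin(v[2]); return (loc@np.array([[c,s],[-s,c]])+v[:2]-P[:,:2]).ravel()
r=least_squares(f,[*P.mean(0)[:2],0]);print("rack",r.x,r.fun.round(4))
c,s=np.cos(r.x[2]),np.sin(r.x[2])
print("slot",r.x[:2]-.018*np.array([c,s]))
print("caps top z.105",onz("top",(367.5,260.3),.105),"scene",onz("scene",(421.5,231),.105), "green",onz("top",(338.7,253.5),.104),onz("scene",(392.5,245),.104),"white",onz("top",(396.5,267),.104),onz("scene",(449.5,217.5),.104))
print(tri((266.5,177.5),(307.5,147.2)))
g=lambda I:np.clip(255*(np.clip((I.astype(float)-15)/90,0,1))**.6,0,255).astype(np.uint8)
cv2.imwrite("pics/c3.png",np.hstack([crop(g(C["scene"]["frame"]),215,130,80,120,5),crop(g(C["top"]["frame"]),250,90,75,120,5)]))
E
```

```text
[[ 0.5203 -0.152   0.058 ]
 [ 0.4762 -0.3414  0.058 ]
 [ 0.3996 -0.3241  0.058 ]
 [ 0.4407 -0.1359  0.058 ]] [ 0.45920073 -0.23834814  0.058     ]
rack [ 0.45920073 -0.23834814 -0.22018936] [-0.0006  0.0005  0.0006 -0.0013 -0.0009 -0.0011  0.0009  0.0019]
slot [ 0.44163532 -0.23441668]
caps top z.105 [ 0.44269663 -0.23404927  0.105     ] scene [ 0.44390399 -0.22961742  0.105     ] green [ 0.45902186 -0.16444955  0.104     ] [ 0.46028542 -0.16106348  0.104     ] white [ 0.42679901 -0.30397354  0.104     ] [ 0.42806844 -0.30132923  0.104     ]
(array([ 0.72147787, -0.08048848,  0.15479025]), array([ 4.12531207,  1.04776133, -3.21666603, -3.92345674]))
```

View pics/c3.png

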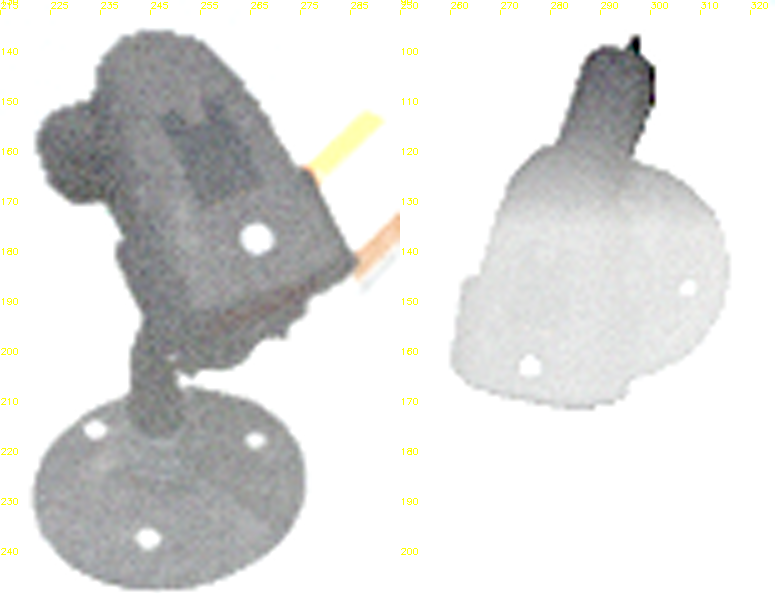

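Foot disc centre in scene is about (249,228). The head's front edge runs from (285,182) to about (253,197), with a thin reddish line (the window, nearly edge-on) below it. In top view, the head front is the lower-left lobe, columns 260–295 and rows to about 171. I'll zoom in on the head.

Run:
```python
from h import *
g=lambda I:np.clip(255*(np.clip((I.astype(float)-10)/70,0,1))**.7,0,255).astype(np.uint8)
g2=lambda I:np.clip(255*(np.clip((I.astype(float)-40)/60,0,1)),0,255).astype(np.uint8)
from rig import snapshot
def avg(n,k=8): return np.mean([snapshot(n)["frame"].astype(float) for _ in range(k)],0)
A,B=avg("scene"),avg("top"); np.save("A.npy",A);np.save("B.npy",B)
a=crop(g(A),222,132,68,75,8)[:,:]; b=crop(g2(B),257,115,62,60,8)
o=np.zeros((600,1040,3),np.uint8);o[:600,:544]=a;o[:480,544:1040]=b
cv2.imwrite("pics/c4.png",cv2.resize(o,(800,462),interpolation=cv2.INTER_AREA))
print(onz("scene",(249,228),.005), tri((266.5,177.5),(275.2,163)), tri((266,218),(307.5,147.2)))
r=A[183:206,250:290]; d=r[...,2]-(r[...,0]+r[...,1])/2
ys,xs=np.where(d>8); print([(x+250,y+183,int(d[y,x])) for y,x in zip(ys,xs)])
```

```text
[ 0.76281115 -0.04005472  0.005     ] (array([ 0.6506125 , -0.01886185,  0.23968302]), array([ 0.09710903,  0.02472639, -0.0802115 , -0.09685156])) (array([ 0.7539313 , -0.08368146,  0.01264286]), array([ 0.33900702,  0.08581207, -0.26352957, -0.32581501]))
[(np.int64(286), np.int64(183), 19), (np.int64(287), np.int64(183), 28), (np.int64(288), np.int64(183), 26), (np.int64(289), np.int64(183), 13), (np.int64(286), np.int64(184), 25), (np.int64(287), np.int64(184), 26), (np.int64(288), np.int64(184), 13), (np.int64(286), np.int64(185), 19), (np.int64(287), np.int64(185), 12), (np.int64(286), np.int64(186), 8)]
```

View pics/c4.png

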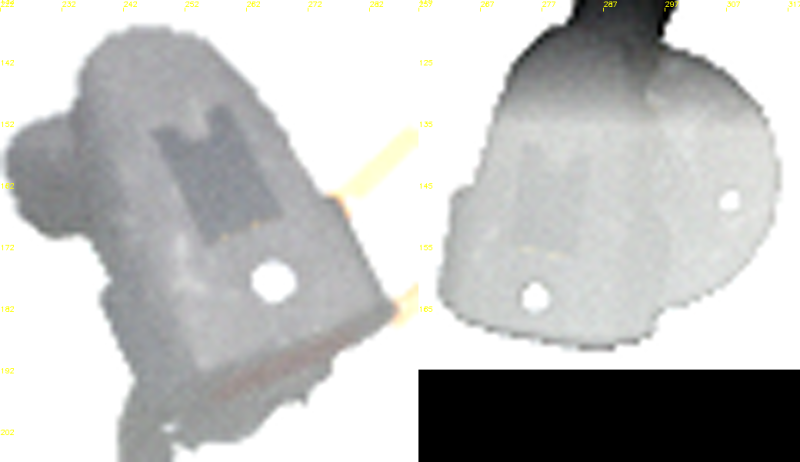

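The head's top has a dark panel and an LED visible in both views. Panel bottom edge: scene (258,171)–(268,167), top (272.5,155.2)–(282,156.7). LED: scene (266.5,177.5), top (276,163). The red strip in scene runs from (257,196) to (279,187). I'll triangulate these points.

Run:
```python
from h import *
f=6.154
sc={'tl':(155,133),'tr':(246,105),'br':(283,215),'bl':(209,244),'led':(273,281),'fr':(395,308),'fl':(205,373)}
tp={'tl':(520,142),'tr':(590,153),'br':(577,256),'bl':(516,248),'led':(536,297),'fr':(655,325),'fl':(437,292)}
# refine led by centroid
A,B=np.load("A.npy").max(2),np.load("B.npy").max(2)
def cen(I,u,v,r=4):
    p=I[v-r:v+r+1,u-r:u+r+1]; w=np.clip(p-np.median(p)-8,0,None); y,x=np.mgrid[v-r:v+r+1,u-r:u+r+1]; return (x*w).sum()/w.sum(),(y*w).sum()/w.sum()
print(cen(A,266,178),cen(B,276,163))
X={}
for k in sc:
    a=(222+sc[k][0]/f-.4,132+sc[k][1]/f-.4);b=(257+(tp[k][0]-418)/f-.4,115+tp[k][1]/f-.4)
    if k=='led': a=cen(A,266,178);b=cen(B,276,163)
    X[k],r=tri(a,b); print(k,a,b,X[k].round(4),r.round(2))
pt=(X['tl']+X['tr'])/2;pb=(X['bl']+X['br'])/2
for n,d in(('pt-led',X['led']-pt),('pb-led',X['led']-pb),('pt-pb',pb-pt)):
    print(n,np.linalg.norm(d),'yaw',np.degrees(np.arctan2(d[1],d[0])),'tilt',np.arctan2(-d[2],np.hypot(*d[:2])))
for p,q in(('tl','tr'),('bl','br'),('fl','fr')):
    d=X[q]-X[p];print(p,q,np.linalg.norm(d),np.degrees(np.arctan2(d[1],d[0])),d)
d=X['led']-np.array([.763,-.040,0]);print('foot->led yaw',np.degrees(np.arctan2(d[1],d[0])))
```

```text
(np.float64(265.867868852459), np.float64(177.17612021857923)) (np.float64(275.4404903797037), np.float64(162.81781031840626))
tl (246.7868703282418, 153.21195970100746) (273.17458563535916, 137.67442313942152) [ 0.7002 -0.0163  0.2673] [-0.06 -0.01  0.05  0.05]
tr (261.57400064998376, 148.6620734481638) (284.5493012674683, 139.46187845303868) [ 0.6942 -0.043   0.2673] [-1.01 -0.26  0.82  0.96]
br (267.5863503412415, 166.53662658433538) (282.4368540786481, 156.19896002599936) [ 0.6651 -0.0347  0.2469] [ 0.44  0.11 -0.36 -0.43]
bl (255.56165095872603, 171.24900877478063) (272.5246018849529, 154.89899252518686) [ 0.6693 -0.0116  0.2464] [ 0.94  0.24 -0.78 -0.92]
led (np.float64(265.867868852459), np.float64(177.17612021857923)) (np.float64(275.4404903797037), np.float64(162.81781031840626)) [ 0.6517 -0.0189  0.2396] [ 0.36  0.09 -0.3  -0.36]
fr (285.7858953526162, 181.64874878128046) (295.1115372115697, 167.41117972050696) [ 0.6493 -0.0613  0.2046] [ 0.14  0.03 -0.11 -0.14]
fl (254.91166720831978, 192.21098472538185) (259.6874228144297, 162.0488137796555) [0.6513 0.0132 0.2255] [-2.11 -0.54  1.8   2.13]
pt-led 0.05437868782733919 yaw 166.6779558472879 tilt 0.5342003866237837
pb-led 0.017561981368582676 yaw 164.56605729686706 tilt 0.41249871359446233
pt-pb 0.037021886888028585 yaw 167.7834681139591 tilt 0.5915918433218694
tl tr 0.027367456796293675 -102.86173727917162 [-6.09197132e-03 -2.66808081e-02  7.32132658e-06]
bl br 0.023434728352842344 -100.33213651476503 [-0.00420217 -0.02304954  0.00049703]
fl fr 0.07741121291839138 -91.47902247162958 [-0.0019244  -0.07453276 -0.0208245 ]
foot->led yaw 169.25948198258484
```

The beam yaw comes out near 168° and the head slopes at 0.53–0.59 rad. One larger crop should settle the tilt and the window strip.

Run:
```python
from h import *
A,B=np.load("A.npy"),np.load("B.npy")
g=lambda I,a,b:np.clip(255*(I-a)/(b-a),0,255).astype(np.uint8)
def sat(I,k=2.5):
    m=I.mean(2,keepdims=True); return m+(I-m)*k
a=crop(g(sat(A),15,95),240,148,50,60,10)
b=crop(g(sat(B),60,105),257,132,30,40,10)
o=np.zeros((600,800,3),np.uint8);o[:,:500]=a;o[:400,500:]=b
cv2.imwrite("pics/c5.png",o)
```

```text
(no output)
```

View pics/c5.png

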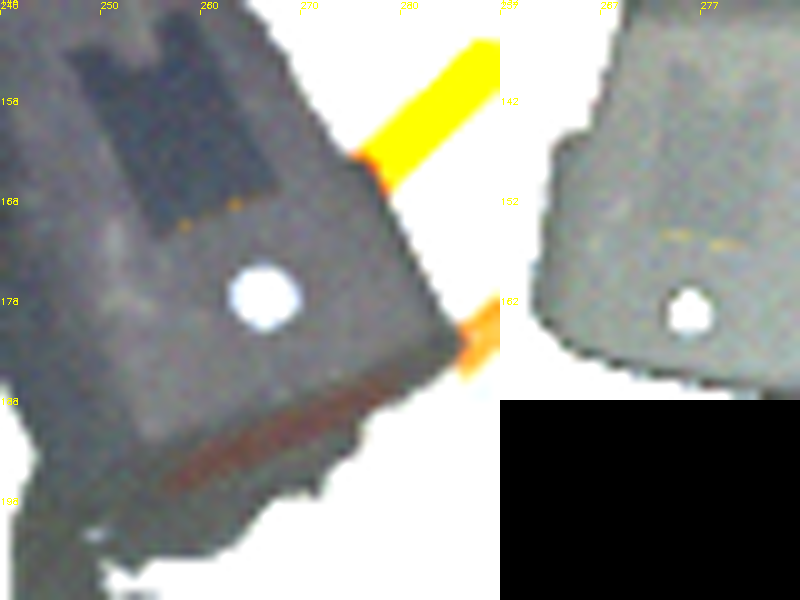

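The red strip in scene runs from (256,197) to (280,186), about 2.5 px thick. The top-front edge runs from (254.5,192) to (284,182.5). Two small orange dots sit on the panel's lower edge in both views. Next I solve for tilt.

Run:
```python
from h import *
from scipy.optimize import brentq
S=lambda x,y:np.array((240+(x+.5)/10-.5,148+(y+.5)/10-.5)); T=lambda x,y:np.array((257+(x-500+.5)/10-.5,132+(y+.5)/10-.5))
d1,r1=tri(S(184,226),T(677,235));d2,r2=tri(S(236,204),T(726,245));led,r3=tri(S(265,297),T(690,311))
print(d1,r1,d2,r2,led,r3); d=d2-d1;print('yaw from dots',270+np.degrees(np.arctan2(d[1],d[0])))
m=(d1+d2)/2
for yaw in (167,168.5,170):
    y=np.radians(yaw)
    D=lambda b:np.array([np.cos(b)*np.cos(y),np.cos(b)*np.sin(y),-np.sin(b)])
    out=[]
    for p,q in((S(215,15),S(275,185)),(S(70,55),S(155,240)),(S(385,190),S(440,310)),(S(265,15),S(350,155))):
        X0=onz("scene",p,.24); a=np.arctan2(*(q-p)[::-1])
        def f(b):
            v=proj("scene",X0+.05*D(b))[0]-p; return np.arctan2(v[1],v[0])-a
        bs=np.linspace(-.2,1.4,33); v=[f(b) for b in bs]; out.append(bs[np.argmin(np.abs(v))])
    print(yaw,np.round(out,2))
# panel rectangle fit, both views, with front edge
sc=[S(70,55),S(215,15),S(277,188),S(157,240)]
tp=[T(665,65),T(782,85),T(758,247),T(660,235)]
loc=np.array([[0,.5],[0,-.5],[1,-.5],[1,.5]])
def mod(v):
    y,b=v[3:5]; X=np.array([np.cos(b)*np.cos(y),np.cos(b)*np.sin(y),-np.sin(b)]);Y=np.array([np.sin(y),-np.cos(y),0])
    return v[:3]+loc[:,:1]*v[5]*X-loc[:,1:]*v[6]*Y*-1
    
def f(v):
    # loc +.5 = scene-left = +y side
    y,b=v[3:5]; X=np.array([np.cos(b)*np.cos(y),np.cos(b)*np.sin(y),-np.sin(b)]);L=np.array([np.sin(y),-np.cos(y),0])
    P=v[:3]+loc[:,:1]*v[5]*X+loc[:,1:]*v[6]*L
    return np.r_[(proj("scene",P)-sc).ravel(),(proj("top",P)-tp).ravel()]
r=least_squares(f,[.70,-.03,.267,2.94,.58,.04,.025]);print(r.x,np.degrees(r.x[3]),r.fun.round(1))
# window strip & front edge, assume y-level direction; points vs z guess
for p in (S(160,490),S(400,380),S(145,440),S(440,345)):
    print([onz("scene",p,z).round(3) for z in(.19,.2,.21,.22)])
```

```text
[ 0.66828778 -0.01591651  0.24718052] [ 0.74677335  0.19123523 -0.62147287 -0.73342436] [ 0.66633269 -0.02656497  0.24723638] [ 0.89599747  0.22880519 -0.73648576 -0.87900178] [ 0.65194754 -0.01925776  0.23908603] [ 0.26278269  0.0669243  -0.21700382 -0.2618137 ]
yaw from dots 169.5962058007253
167 [0.9 0.6 0.6 0.3]
168.5 [0.95 0.65 0.65 0.35]
170 [1.  0.7 0.7 0.4]
[ 0.69671122 -0.02907626  0.26746795  2.93574989  0.61150547  0.03664148
  0.02535351] 168.2060781687426 [ 0.7  0.2 -1.1 -0.4  1.2  0.4  0.5  0.   0.3  0.1 -0.1  0.4  0.  -0.3
 -1.3 -1.4]
[array([ 0.67 , -0.004,  0.19 ]), array([0.661, 0.002, 0.2  ]), array([0.652, 0.008, 0.21 ]), array([0.643, 0.014, 0.22 ])]
[array([ 0.662, -0.056,  0.19 ]), array([ 0.653, -0.049,  0.2  ]), array([ 0.645, -0.042,  0.21 ]), array([ 0.636, -0.035,  0.22 ])]
[array([ 0.682, -0.01 ,  0.19 ]), array([ 0.673, -0.004,  0.2  ]), array([0.664, 0.002, 0.21 ]), array([0.655, 0.008, 0.22 ])]
[array([ 0.664, -0.068,  0.19 ]), array([ 0.656, -0.061,  0.2  ]), array([ 0.647, -0.054,  0.21 ]), array([ 0.638, -0.047,  0.22 ])]
```

Estimated values:
- **Cap:** about (0.443, -0.233).
- **Window:** about (0.651, -0.019, 0.207), beam yaw 168.3°, tilt about 0.59 rad.

I'll move above the cap, turning counter-clockwise first so joint 6 has room for the screwing.

Emit:
apply_moves(rows=[[50,0.65,0.58,-0.1,0,0,1],[50,0.65,0.58,-0.1,0,0,1],[50,0.65,0.58,-0.1,0,0,1],[50,0.65,0.58,-0.1,0,0,1],[50,0.65,0.58,-0.1,0,0,1],[50,0.65,0.58,-0.1,0,0,1],[50,0.65,0.58,-0.1,0,0,1],[50,0.6,0.58,-0.1,0,0,0.9],[50,0,0,0,0,0,0]], force=50)

```text
t: 2.02
ee_pos: [0.4437, -0.2308, 0.2634]
ee_rot: [[0.002, 1.0, -0.001], [1.0, -0.002, 0.001], [0.001, -0.001, -1.0]]
wrist_force: [0.1, -0.4, -0.4]
grip_width: 0.583
grip_force: 0.0
```

Emit:
apply_moves(rows=[[50,-0.02,-0.04,-0.8,0,0,0],[50,0,0,-0.8,0,0,0],[50,0,0,-0.65,0,0,0],[50,0,0,0,0,0,0],[36,0,0,0,0,0,0]])

```text
t: 2.65
ee_pos: [0.4417, -0.2351, 0.1528]
ee_rot: [[0.008, 1.0, 0.001], [1.0, -0.008, -0.001], [-0.001, 0.001, -1.0]]
wrist_force: [-0.4, 0.2, -0.2]
grip_width: 0.422
grip_force: 0.0
```

Run:
```python
from h import *
from rig import *
a,b=snapshot("scene")["frame"],snapshot("top")["frame"]
print(read_state()["joints"].round(3))
o=np.zeros((500,800,3),np.uint8)
o[:,:400]=crop(a,375,180,80,100,5);o[:400,400:]=crop(b,325,210,80,80,5)
cv2.imwrite("pics/c6.png",o)
```

```text
[-0.489  0.294 -0.322  0.952 -0.     1.089]
```

View pics/c6.png

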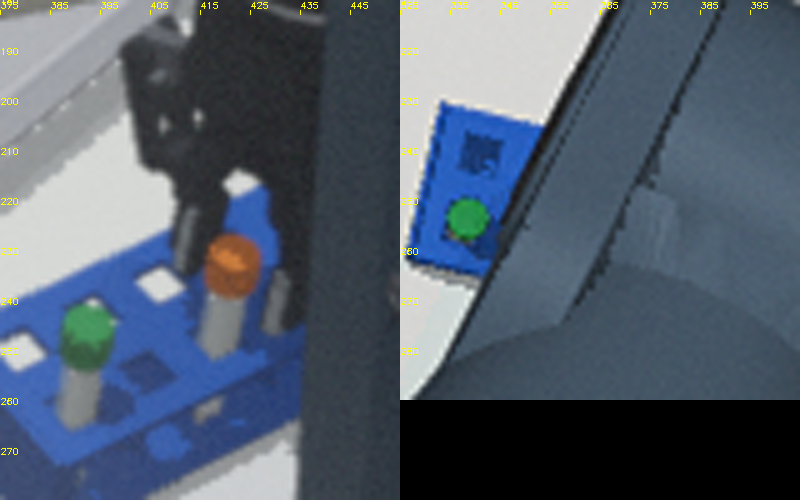

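The cap at (421,233) stands between the fingertips at (411,234) and (429,246). I'll lower slightly and close.

Emit:
apply_moves(rows=[[30,0.02,0.03,-0.04,0,0,0],[15,0,0,0,0,0,0],[10,0,0,0,0,0,0],[10,0,0,0,0,0,0],[10,0,0,0,0,0,0]], force=60)

```text
t: 3.38
ee_pos: [0.4427, -0.2331, 0.1496]
ee_rot: [[0.007, 1.0, 0.001], [1.0, -0.007, -0.0], [-0.0, 0.001, -1.0]]
wrist_force: [3.1, -0.7, 4.2]
grip_width: 0.216
grip_force: 58.7
```

Emit:
apply_moves(rows=[[10,0,0,-0.004,0,0,-0.7],[10,0,0,-0.004,0,0,-0.7],[10,0,0,-0.004,0,0,-0.7],[10,0,0,-0.004,0,0,-0.7]])

```text
t: 3.88
ee_pos: [0.4427, -0.2333, 0.1489]
ee_rot: [[0.417, 0.909, 0.001], [0.909, -0.417, -0.001], [-0.0, 0.001, -1.0]]
wrist_force: [1.0, -0.7, 6.9]
grip_width: 0.219
grip_force: 58.9
```

```bash
python3 -c "
from rig import *
s=read_state();print(s['moment'],s['wrist_force'],s['joints'].round(3),s['grip_force'],s['grip_width'])"
```

```text
[-0.08588479 -0.39730259  0.05631228] [ 0.98071539 -0.72291641  6.86371464] [-0.485  0.298 -0.328  0.944 -0.     1.516] 58.931885108529514 0.21881319584091316
```

Emit:
apply_moves(rows=[[10,0,0,-0.002,0,0,-0.7],[10,0,0,-0.002,0,0,-0.7],[10,0,0,-0.002,0,0,-0.7]])

```text
t: 4.25
ee_pos: [0.4426, -0.2332, 0.1486]
ee_rot: [[0.678, 0.735, 0.001], [0.735, -0.678, -0.0], [0.0, 0.001, -1.0]]
wrist_force: [1.7, 0.5, 6.6]
grip_width: 0.217
grip_force: 58.9
```

```bash
python3 -c "
from rig import *
s=read_state();print(s['moment'],s['wrist_force'],s['joints'].round(3),s['grip_force'],s['grip_width'])"
```

```text
[ 0.01727251 -0.32973255  0.0581866 ] [1.65461308 0.51324551 6.5588731 ] [-0.485  0.298 -0.328  0.943  0.     1.831] 58.87888591736555 0.21651733655920574
```

Emit:
apply_moves(rows=[[10,0,0,-0.002,0,0,-0.7],[10,0,0,0,0,0,0]])

```text
t: 4.5
ee_pos: [0.4426, -0.2331, 0.1485]
ee_rot: [[0.75, 0.661, 0.001], [0.661, -0.75, -0.0], [0.0, 0.001, -1.0]]
wrist_force: [1.0, -0.3, 6.0]
grip_width: 0.218
grip_force: 58.9
```

```bash
python3 -c "
from rig import *
s=read_state();print(s['moment'],s['wrist_force'],s['joints'].round(3),s['grip_force'],s['grip_width'])"
```

```text
[ 0.02918688 -0.43010697  0.01611069] [ 1.0452563  -0.29290394  6.01348236] [-0.485  0.298 -0.329  0.943  0.     1.935] 58.86003127321601 0.21783094396587666
```

Emit:
apply_moves(rows=[[10,0,0,-0.002,0,0,-0.7],[10,0,0,0,0,0,0]])

```text
t: 4.75
ee_pos: [0.4426, -0.2331, 0.1484]
ee_rot: [[0.815, 0.579, 0.001], [0.579, -0.815, -0.0], [0.0, 0.0, -1.0]]
wrist_force: [1.3, 0.8, 6.8]
grip_width: 0.216
grip_force: 58.9
```

```bash
python3 -c "
from rig import *
s=read_state();print(s['moment'],s['wrist_force'],s['joints'].round(3),s['grip_force'],s['grip_width'])"
```

```text
[ 0.24969387 -0.43752814  0.01013766] [1.34295605 0.7554981  6.75084945] [-0.485  0.298 -0.329  0.943  0.     2.04 ] 58.87884646654129 0.21561293787165942
```

Emit:
apply_moves(rows=[[10,0,0,-0.002,0,0,-0.6],[10,0,0,-0.002,0,0,-0.6]])

```text
t: 5.0
ee_pos: [0.4426, -0.233, 0.1482]
ee_rot: [[0.906, 0.422, 0.001], [0.422, -0.906, 0.0], [0.001, 0.0, -1.0]]
wrist_force: [1.3, 0.8, 7.4]
grip_width: 0.215
grip_force: 58.9
```

```bash
python3 -c "
from rig import *
s=read_state();print(s['moment'],s['wrist_force'],s['joints'].round(3),s['grip_force'],s['grip_width'])"
```

```text
[ 0.45498553 -0.30933448  0.28994859] [1.26999533 0.76922764 7.40901096] [-0.485  0.298 -0.329  0.943  0.     2.221] 58.94495686981827 0.21523577285026477
```

The moment jumped to 0.29 N m, which is the stop. I'll nudge once more to confirm.

Emit:
apply_moves(rows=[[10,0,0,0,0,0,-0.25],[10,0,0,0,0,0,0],[10,0,0,0,0,0,0]])

```text
t: 5.38
ee_pos: [0.4426, -0.233, 0.1483]
ee_rot: [[0.92, 0.391, 0.001], [0.391, -0.92, 0.0], [0.001, 0.0, -1.0]]
wrist_force: [1.1, 1.6, 7.6]
grip_width: 0.216
grip_force: 58.9
```

```bash
python3 -c "
from rig import *
s=read_state();print(s['moment'],s['wrist_force'],s['joints'].round(3),s['grip_force'],s['grip_width'])"
```

```text
[ 0.47756493 -0.3465454   0.31614951] [1.14077329 1.62351031 7.64625689] [-0.485  0.298 -0.329  0.943  0.     2.255] 58.90711379935965 0.21600237888731064
```

The moment holds at 0.32 N m, so the cap is home. Now a straight lift.

Emit:
apply_moves(rows=[[10,0,0,0.2,0,0,0],[10,0,0,0.4,0,0,0],[10,0,0,0.5,0,0,0],[10,0,0,0.5,0,0,0],[10,0,0,0.5,0,0,0],[10,0,0,0.5,0,0,0],[10,0,0,0,0,0,0]])

```text
t: 6.25
ee_pos: [0.4426, -0.2333, 0.2793]
ee_rot: [[0.921, 0.39, 0.002], [0.39, -0.921, -0.001], [0.001, 0.002, -1.0]]
wrist_force: [0.1, -0.6, -1.4]
grip_width: 0.211
grip_force: 62.7
```

```bash
python3 -c "
from rig import *
s=read_state();print(s['moment'],s['wrist_force'],s['joints'].round(3),s['grip_force'],s['grip_width'])"
```

```text
[-0.06678093  0.00428052  0.04784801] [ 0.08571249 -0.62318089 -1.41110144] [-0.485  0.218 -0.09   1.261 -0.     2.256] 62.70870979875326 0.2113036154656454
```

Emit:
apply_moves(rows=[[10,0.1,0.22,0.04,0,0,1],[10,0.1,0.22,0.04,0,0,1],[10,0.1,0.22,0.04,0,0,1],[10,0.1,0.22,0.04,0,0,1],[10,0.1,0.22,0.04,0,0,1],[10,0.1,0.22,0.04,0,0,1],[10,0.1,0.22,0.04,0,0,1],[10,0.1,0.22,0.04,0,0,1],[10,0.1,0.22,0.04,0,0,1],[10,0.1,0.22,0.04,0,0,1],[10,0.1,0.22,0,0,0,1],[10,0.04,0.22,0,0,0,1]])

```text
t: 7.75
ee_pos: [0.4991, -0.1006, 0.2968]
ee_rot: [[-0.593, 0.805, -0.002], [0.805, 0.593, 0.0], [0.001, -0.001, -1.0]]
wrist_force: [0.2, 0.1, -0.7]
grip_width: 0.217
grip_force: 62.7
```

Emit:
apply_moves(rows=[[10,0,0,0,0,0,1],[10,0,0,0,0,0,1],[10,0,0,0,0,0,1],[10,0,0,0,0,0,1],[10,0,0,0,0,0,1],[10,0,0,0,0,0,1],[10,0,0,0,0,0,1],[10,0,0,0,0,0,1],[10,0,0,0,0,0,1],[10,0,0,0,0,0,1],[10,0,0,0,0,0,1],[10,0,0,0,0,0,1]])

```text
t: 9.25
ee_pos: [0.4989, -0.101, 0.2968]
ee_rot: [[-0.649, -0.761, -0.002], [-0.761, 0.649, 0.0], [0.001, 0.002, -1.0]]
wrist_force: [0.4, 0.0, -0.3]
grip_width: 0.215
grip_force: 62.7
```

Emit:
apply_moves(rows=[[10,0,0,0,0,0,1],[10,0,0,0,0,0,1],[10,0,0,0,0,0,0],[10,0,0,0,0,0,0]])

```text
t: 9.75
ee_pos: [0.4991, -0.101, 0.2974]
ee_rot: [[-0.403, -0.915, -0.001], [-0.915, 0.403, 0.0], [0.0, 0.001, -1.0]]
wrist_force: [0.3, 0.2, -0.6]
grip_width: 0.215
grip_force: 62.7
```

Run:
```python
from h import *
from rig import *
s=read_state();p=s["ee_pos"];R=s["ee_rot"];print(p,np.degrees(np.arctan2(R[1,0],R[0,0])),s["joints"].round(2))
A=np.mean([snapshot("scene")["frame"].astype(float) for _ in range(6)],0);np.save("L.npy",A)
u,v=proj("scene",p+R[:,2]*.1)[0].astype(int);print(u,v,proj("scene",np.array([p+R[:,2]*k for k in(.045,.098,.143)])))
x,y=max(0,u-40),v-30
cv2.imwrite("pics/c7.png",crop(np.clip(A,0,255).astype(np.uint8),x,y,80,60,10))
```

```text
[ 0.49914419 -0.10104317  0.29741914] -113.75596005562535 [-0.2   0.23 -0.02  1.31 -0.   -1.36]
359 215 [[361.51661744 192.85185527]
 [359.48592444 214.95948288]
 [357.8931588  232.29950908]]
```

View pics/c7.png

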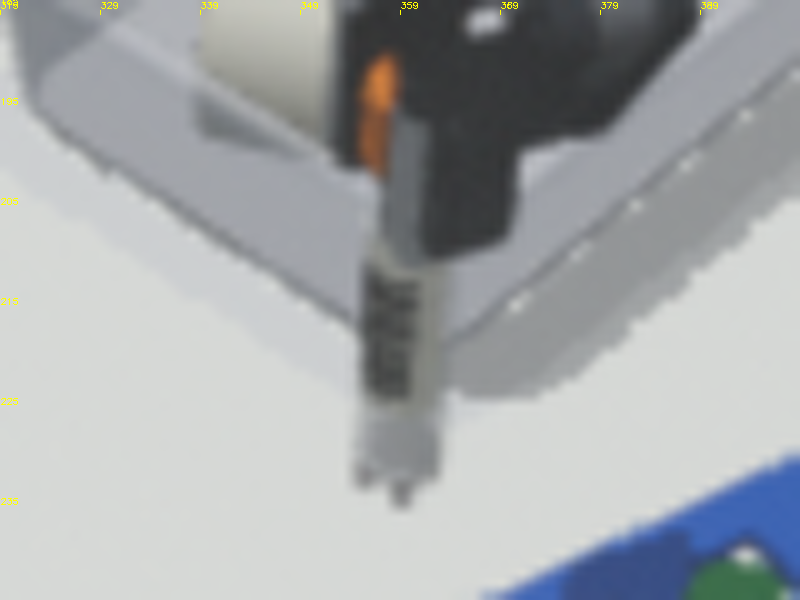

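The label bars span columns 363–418 of the crop on a tube running 358–445. That puts the label's centre about 21° left of the camera direction, at yaw about 108°, in line with the predicted 110°. The tube hangs straight. Now I turn it by -120° toward the scanner, staying back from it.

Emit:
apply_moves(rows=[[10,-0.06,0.18,-0.045,0,0,-1],[10,-0.06,0.18,-0.045,0,0,-1],[10,-0.06,0.18,-0.045,0,0,-1],[10,-0.06,0.18,-0.045,0,0,-1],[10,-0.06,0.18,-0.045,0,0,-1],[10,-0.06,0.18,-0.045,0,0,-1],[10,-0.06,0.18,-0.045,0,0,-1],[10,-0.06,0.18,-0.045,0,0,-1],[10,-0.06,0.18,-0.045,0,0,-1],[10,-0.06,0.18,-0.045,0,0,-1],[10,-0.06,0.18,-0.045,0,0,-1],[10,-0.06,0.18,-0.045,0,0,-1]])

```text
t: 11.55
ee_pos: [0.4633, 0.0072, 0.2709]
ee_rot: [[-0.799, 0.602, 0.0], [0.602, 0.799, -0.0], [-0.0, 0.0, -1.0]]
wrist_force: [0.4, -0.3, -0.4]
grip_width: 0.211
grip_force: 62.7
```

Emit:
apply_moves(rows=[[10,0,0,0,0,0,-1],[10,0,0,0,0,0,-0.97],[10,0,0,0,-0.16,-0.77,0],[10,0,0,0,-0.16,-0.77,0],[10,0,0,0,-0.16,-0.77,0],[10,0,0,0,-0.16,-0.77,0],[10,0,0,0,-0.16,-0.77,0],[10,0,0,0,0,0,0]])

```text
t: 12.55
ee_pos: [0.4619, 0.0071, 0.2702]
ee_rot: [[-0.471, 0.695, 0.544], [0.779, 0.616, -0.113], [-0.414, 0.371, -0.831]]
wrist_force: [-1.2, 0.7, -0.3]
grip_width: 0.214
grip_force: 62.8
```

```bash
cat > tgt.py <<'E'
from h import *
from rig import *
from scipy.spatial.transform import Rotation as Ro
W=np.array([.651,-.019,.207]);b=.59;yaw=np.radians(168.3);lab=np.radians(222.1)
beam=np.array([np.cos(b)*np.cos(yaw),np.cos(b)*np.sin(yaw),-np.sin(b)])
lx=-beam; ly=np.array([np.sin(yaw),-np.cos(yaw),0]); lz=np.cross(lx,ly); lz*=np.sign(lz[2]); ly=np.cross(lz,lx)
Rt=np.c_[lx,ly,lz]                       # wanted tube frame
# tool in tube frame: tool z=-tube z; tool x at angle -lab from label x
T=np.c_[[np.cos(-lab),np.sin(-lab),0],[np.sin(-lab),-np.cos(-lab),0],[0,0,-1]]
Rg=Rt@T; pg=W+.08*beam-.0083*lx+.0973*lz
s=read_state();p=s["ee_pos"];R=s["ee_rot"]
print("goal",pg.round(4),"at",p.round(4),"shift units",((pg-p)/.05).round(2),"turn units",(Ro.from_matrix(Rg@R.T).as_rotvec()/.15).round(2))
Rn=R@T.T; Ln=p-.0973*Rn[:,2]+.0083*Rn[:,0]
print("label now",Ln.round(4),"along beam",(Ln-W)@beam,"off",np.linalg.norm(np.cross(Ln-W,beam)),s["joints"].round(2),s["t"])
E
python3 tgt.py
```

```text
goal [0.5261 0.0069 0.2387] at [0.4619 0.0071 0.2702] shift units [ 1.29 -0.   -0.63] turn units [ 0.01 -0.01 -0.02]
label now [ 0.5215 -0.0052  0.1939] along beam 0.1149354033601532 off 0.06251467772505671 [ 0.1  -0.25 -0.74  0.52 -0.17  0.99] 12.55
```

Emit:
apply_moves(rows=[[10,0.05,0,-0.3,0,0,0],[10,0.2,0,-0.33,0,0,0],[10,0.3,0,0,0,0,0],[10,0.3,0,0,0,0,0],[10,0.3,0,0,0,0,0],[10,0.14,0,0,0,0,0],[10,0,0,0,0,0,0],[10,0,0,0,0,0,0]])

```text
t: 13.55
ee_pos: [0.5275, 0.007, 0.2393]
ee_rot: [[-0.47, 0.695, 0.544], [0.779, 0.616, -0.113], [-0.414, 0.371, -0.831]]
wrist_force: [-0.3, 0.6, 0.1]
grip_width: 0.211
grip_force: 62.7
```

```bash
python3 tgt.py
python3 - <<'E'
from h import *
from rig import *
a=np.mean([snapshot("scene")["frame"].astype(float) for _ in range(6)],0);b=np.mean([snapshot("top")["frame"].astype(float) for _ in range(4)],0)
g=lambda I:np.clip(255*(np.clip((I-8)/150,0,1))**.6,0,255).astype(np.uint8)
o=np.zeros((560,800,3),np.uint8);o[:560,:480]=crop(g(a),225,130,120,140,4);o[:400,480:]=crop(g(b),255,100,80,100,4)
cv2.imwrite("pics/c8.png",o)
E
```

```text
goal [0.5261 0.0069 0.2387] at [0.5275 0.007  0.2393] shift units [-0.03 -0.   -0.01] turn units [ 0.01 -0.01 -0.02]
label now [ 0.5872 -0.0054  0.163 ] along beam 0.0786176019604155 off 0.0004614336860063302 [ 0.09 -0.08 -0.69  0.4  -0.16  0.98] 13.55
```

View pics/c8.png

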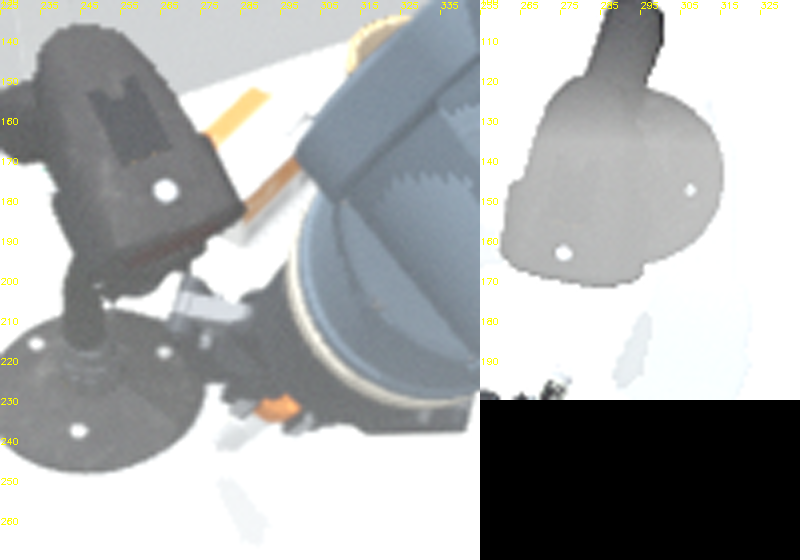

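The scanner is unmoved: its LED is still at (266,177). The tube hangs clear in front of the window, with its foot end near (270,203) and the cap at (294,232). I'm handing it in.

```bash
python3 -c "
from rig import *
s=read_state();print(s['dq'].round(4),s['t']);print(close_job())"
```

```text
[ 0.0006  0.0018  0.0026 -0.0002 -0.0004 -0.0004] 14.05
the job is handed in; nothing more can be done
None
```

The cap is screwed home and the job is handed in: the orange tube is held still about 8 cm in front of the scanner window, cap up and label toward it; the beam tilt (0.59 rad) is my camera estimate, good to about 0.05 rad.

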